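Clear the spring clamp's bed and hold its jaw open at the index

ROBOT

A 6-joint arm with a two-finger parallel gripper is mounted at the origin on a cart in front of the work surface, level with it; the furniture and walls round the work are solid. World frame = base frame: x ahead of the robot, y to its left, z up, the work surface at z = 0. Lengths are in m, angles in rad, forces in N, time in s.
With the tool pointing down it reaches from about 0.375 to 0.75 m from the base axis. Payload 9 kg.
Tool frame: the origin (TCP) lies on the mounting face of the last link; the fingertips stand 173 mm ahead of it and the grasp point (between the pads) lies 155 mm ahead of it; z points along the fingers, y is the line along which they close (so a half turn about z gives the same grasp; the last joint's range is limited). The gripper opens to 85 mm and grips with 20 to 120 N. Pads are 22 mm wide; open, the fingers measure 114 mm over their backs; the gripper's body (76 mm by 85 mm) begins 54 mm behind the grasp point. The pads swing forward as they close: fully open they stand 13 mm farther back than shut.
Start: joints at [0.899, 0.104, 0.097, 1.564, 0, 1.353], TCP at [0.263, 0.539, 0.405] pointing down, gripper open.
Joint ranges: [-2.99, 2.99], [-0.84, 1.86], [-1.1, 1.16], [-1.84, 2.11], [-1.51, 1.56], [-3.14, 3.14]. Speed limits (rad/s): [2.22, 2.22, 2.57, 3.14, 3.14, 3.14].

INTERFACE

Orientations are given as a 3x3 rotation matrix whose columns are the frame's x, y, z axes.
In Python, from bench import ctrl gives the robot as it stands.
- The arm moves only by the tool jog_arm, never from a script. Its arguments are lists of equal length, an entry for each row: "delta_pos": the shift along the tool's x, y, z in m, a list of three; "rotation": the turn, a rotation vector about the tool's x, y, z in degrees, a list of three; "hand": the closure, from -1 (fully open) to 1 (shut). In form: {"delta_pos": [[x, y, z], ...], "rotation": [[rx, ry, rz], ...], "hand": [hand, ...]}. A call has 1 to 20 rows; each row shifts and turns the commanded pose from where the row before left it, along the tool's axes as they then stand; what a row does not reach is not made up. A row lasts 1/8 s, in which the tool goes at most 62.5 mm and 10.7 degrees, less where a joint would pass 70% of its speed; a pose out of reach is approached as far as the arm can. A call with a gripper value outside its range is refused whole. The fingers move at their own pace and stop on an object; "newtons" is the grip in N (left out, the last holds). Time passes only in rows, so rows that do not move let the fingers close. It gives the time, the measured TCP pose, the force, the opening and the grip force at its end, in the units of the state.
- ctrl.observe(): the state, without advancing time (a new reading comes with each control period).
- ctrl.camera(name): name is "side" or "top"; returns a dict with "pixels" (480x640x3 uint8, blue, green, red), "z_map" (480x640 float32, m along the optical axis (not along the pixel's ray), 0 where there is no reading), "fx", "fy", "cx", "cy" (pixels), "R" (3x3) and "t" (3): a world point X has camera coordinates R X + t. Camera axes: x right, y down, z forward; pixel columns grow to the right and rows downward; lengths in m; the calibration is good to about 2 mm. A picture is of the moment at which its call begins.
- ctrl.sign_off(): hands the job in; it is judged then, once.
The state is a dict: "t": time; "joint_positions": joint angles; "dq": joint speeds; "joint_torque": joint torques, N m; "ee_pos": TCP position; "eef_rot": TCP orientation; "contact_force": force on the tool from outside, world axes, zero at the start; "torque": the same for the moment, N m; "gripper_width": opening from 0.0 (shut) to 1.0 (fully open); "grip_force": force on a finger pad.
Only numpy, scipy, OpenCV 4.12 (cv2) and the standard library are available. Lean on these libraries where they do the work, as an engineer would, in place of code of your own. Each camera call takes 0.05 s, during which the arm holds its last target. There are 200 camera calls.

TASK

Wipe the four metal chips off the bed of the spring clamp onto the table, using the wooden scraper block and never the fingers, with the jaw still closed; then set the scraper down on the table, clear of the clamp. Then take the pull bar and draw the sliding jaw out against its spring until its pointer is level with the index pin, and keep it there for a part to be put in: finish while gripping the bar and holding the jaw at the mark, because it springs shut when let go. Leave the other things on the table where they are.

Things in the scene. Friction and masses are not known exactly. Their poses are not given: they have to be found in the camera images.
- clamp: Spring clamp, fixed to the table: steel bed plate 260 (x) x 140 (y) x 20 mm high. Origin: centre of its underside; x points to the back end, y to the open side away from the rail (mm): bed top z 20; fixed jaw x 85 to 146, y +-55, top z 60; scale rail on the whole -y edge, y -58 to -70, top z 32. Chips can be wiped off over +y and the front (-x); with the jaw shut the bed is free for x -130 to +46.
- jaw (a joint): How far the sliding jaw is drawn out (m): 0 = shut against the fixed jaw, grows along the clamp's -x, stop at 0.115. A spring pulls it shut with 2.7 N at 0 plus 90 N/m (10 N at 0.08); it shuts when let go. Jaw block 38 (x) x 100 (y) mm, top 58 mm above the table; it carries pull bar and pointer.
- pull_bar (a point): Centre of the pull bar, 95 mm above the table: black bar, 66 mm long along the clamp's y, 14 x 14 mm in section, on an 11 mm post over the jaw block (37 mm from the block's top to here). Moves with the jaw; at clamp x = 65 mm, y = 0 when shut. Axes as the clamp's. Can be pinched from above, fingers closing along the clamp's x.
- pointer (a point): Tip of the thin pointer on the jaw's rail side: at the bar's x, 70 mm to -y of the bar, 40 mm above the table. Moves with the jaw.
- index: Index on the outer side of the scale rail: small aluminium saddle with an upright 6 mm pin with a ball top, 58 mm high. Fixed; its place differs each time, 45 to 85 mm from the shut pointer toward the clamp's -x. Origin: on the pin's axis at table height; axes as the clamp's. The jaw is at the mark when pointer tip and pin are at the same place along the clamp's x.
- scraper: The scraper block, loose, standing on the table: 100 mm long (its x), 24 mm thick (its y), 61 mm high; black rubber foot (lowest 16 mm, 24 mm thick), above it a wooden back 22 mm thick to grip. About 0.14 kg. Origin: centre of its underside.
- chip_0: One of four loose bent steel chips, 24 x 12 mm, 5 mm thick, 12 g, lying flat on the bed, on its free part between the shut jaw and the front end. Origin: centre of its underside; on the bed that is 20 mm above the table.
- chip_1: One of four loose bent steel chips, 24 x 12 mm, 5 mm thick, 12 g, lying flat on the bed, on its free part between the shut jaw and the front end. Origin: centre of its underside; on the bed that is 20 mm above the table.
- chip_2: One of four loose bent steel chips, 24 x 12 mm, 5 mm thick, 12 g, lying flat on the bed, on its free part between the shut jaw and the front end. Origin: centre of its underside; on the bed that is 20 mm above the table.
- chip_3: One of four loose bent steel chips, 24 x 12 mm, 5 mm thick, 12 g, lying flat on the bed, on its free part between the shut jaw and the front end. Origin: centre of its underside; on the bed that is 20 mm above the table.
- bearing: Ball bearing, 52 mm across, 15 mm high; a bystander, loose, to be left where it is. Origin: centre of its underside.
- parts_carton: Small carton, 52 x 100 x 28 mm; a bystander, loose, to be left where it is. Origin: centre of its underside.
- oil_filter: Spin-on oil filter, 72 mm across, 88 mm high; a bystander, loose, to be left where it is. Origin: centre of its underside.
- tape_roll: Roll of insulating tape, 55 mm across, 19 mm high; a bystander, loose, to be left where it is. Origin: centre of its underside.

How it is judged:
By the outcome, as a careful person would: the job done as asked, in the order asked, and still so for the second after the job is handed in, while the arm keeps its last pose, push and grip.
It also fails if it takes over 58 s, if anything falls off the work surface, if the arm or the gripper's body presses on something with over 40 N, if the wrist force passes 120 N, or if a joint passes its speed limit or range.

## Working session

There is one attempt and no reset: what is moved stays moved. The work goes in short steps, Python scripts to look and compute and a tool call to move; the robot and the scene stay as the last step left them, time stands still between calls to the robot, and variables do not carry over. Pictures are saved under pics/ and viewed, at most 10 in all, crops included, and the job is handed in when it is done.

Besides the shell and the picture viewer there is one more tool, called in YAML: its name, and indented under it one key for each argument. jog_arm: Moves the arm, as the interface text tells. Its arguments: {"type":"object","properties":{"delta_pos":{"type":"array"},"rotation":{"type":"array"},"hand":{"type":"array"},"newtons":{"type":"number"}},"required":["delta_pos","rotation","hand"]}

```bash
mkdir -p pics
cat > h.py <<'E'
import numpy as np, cv2
from bench import ctrl
def grab(n):
    c=ctrl.camera(n); c['R']=np.array(c['R']); c['t']=np.array(c['t']); return c
def pts(c):
    v,u=np.mgrid[0:480,0:640]; z=c['z_map']
    P=np.stack([(u-c['cx'])/c['fx']*z,(v-c['cy'])/c['fy']*z,z],-1)
    return (P-c['t'])@c['R']
def ray(c,u,v,z):
    d=c['R'].T@np.array([(u-c['cx'])/c['fx'],(v-c['cy'])/c['fy'],1]); o=-c['R'].T@c['t']
    return o+d*(z-o[2])/d[2]
def proj(c,X):
    p=c['R']@np.array(X)+c['t']; return np.array([p[0]/p[2]*c['fx']+c['cx'],p[1]/p[2]*c['fy']+c['cy']])
E
python3 - <<'E'
from h import *
import pickle
for n in('top','side'):
    c=grab(n); cv2.imwrite(f'pics/{n}0.png',c['pixels']); pickle.dump(c,open(n+'0.pkl','wb'))
    print(n,-c['R'].T@c['t'],c['R'].round(3).tolist(),c['fx'])
s=ctrl.observe(); print({k:np.round(v,3).tolist() for k,v in s.items()})
E
```

```text
top [0.35391874 0.1734918  1.05556166] [[0.004, -1.0, -0.017], [-0.981, -0.001, -0.195], [0.194, 0.017, -0.981]] 509.32201659829116
side [ 0.2508062  -0.7713943   0.59161912] [[0.957, -0.29, 0.024], [-0.114, -0.448, -0.887], [0.268, 0.846, -0.461]] 491.08712820854043
{'t': 0.1, 'joint_positions': [0.899, 0.105, 0.097, 1.564, 0.0, 1.353], 'dq': [0.0, -0.001, 0.003, 0.001, 0.002, -0.001], 'joint_torque': [0.006, -55.821, 50.472, 0.013, -0.0, 0.0], 'ee_pos': [0.263, 0.539, 0.404], 'eef_rot': [[-0.899, 0.438, -0.001], [0.438, 0.899, -0.001], [0.0, -0.001, -1.0]], 'contact_force': [-0.291, -0.319, 0.475], 'torque': [-0.005, 0.056, -0.029], 'grip_force': 0.0, 'gripper_width': 1.001}
```

View pics/top0.png

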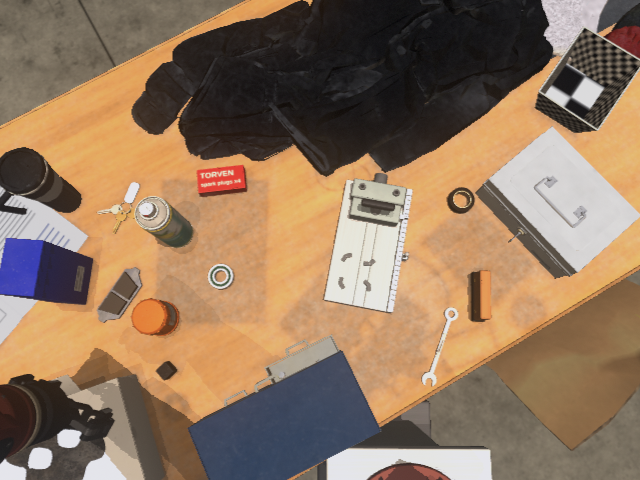

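View pics/side0.png

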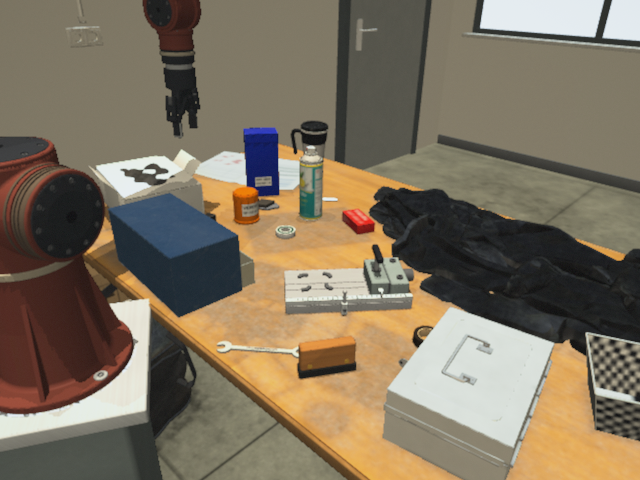

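The top view shows the clamp at about (370,245) with the jaw at the far end and the rail on the right. The index is at (405,257), the chips at (345,257), (368,262), (342,284) and (365,287), and the scraper at (480,295). The side view agrees.

Run:
```python
from h import *
import pickle
c=pickle.load(open('top0.pkl','rb')); P=pts(c); im=c['pixels']
hsv=cv2.cvtColor(im,cv2.COLOR_BGR2HSV)
# clamp footprint: bed level pixels low saturation
box=np.zeros((480,640),bool); box[165:325,310:415]=1
m=box&(hsv[...,1]<60)&(P[...,2]>.012)&(P[...,2]<.026)
q=P[m]; print('bed z',np.median(q[:,2]),len(q))
m2=box&(P[...,2]>.012)&(hsv[...,1]<70)
r=cv2.minAreaRect(P[m][:,:2].astype(np.float32)); print('bed rect',r)
# corners via silhouettes
k,_=cv2.findContours(m.astype(np.uint8),0,2); k=max(k,key=cv2.contourArea); 
cr=cv2.approxPolyDP(cv2.convexHull(k),5,True)[:,0]; print(cr.tolist()); 
for u,v in cr: print(u,v,ray(c,u,v,.02).round(4),ray(c,u,v,.032).round(4))
# scraper top
b=np.zeros((480,640),bool); b[260:330,455:505]=1
ms=b&(P[...,2]>.052)&(P[...,2]<.07); r=cv2.minAreaRect(P[ms][:,:2].astype(np.float32)); print('scr',np.median(P[ms][:,2]),r)
# dark chips
g=hsv[...,2]
bx=np.zeros((480,640),bool); bx[240:300,328:385]=1
d=(bx&(g<130)).astype(np.uint8)
n,l,s,ce=cv2.connectedComponentsWithStats(d)
for i in range(1,n):
    if s[i,4]>15: print('chip',ce[i].round(1),s[i].tolist(),ray(c,*ce[i],.0225).round(4))
cv2.imwrite('pics/topcrop.png',cv2.resize(im[165:325,300:510],None,fx=3.7,fy=3.7,interpolation=cv2.INTER_CUBIC))
c=pickle.load(open('side0.pkl','rb'))
cv2.imwrite('pics/sidecrop.png',cv2.resize(c['pixels'][235:385,275:435],None,fx=4,fy=4,interpolation=cv2.INTER_CUBIC))
```

```text
bed z 0.018864347552231174 5739
bed rect ((0.5747543573379517, 0.06141027808189392), (0.1529180109500885, 0.31266793608665466), 79.24085235595703)
[[347, 180], [401, 219], [386, 311], [324, 299]]
347 180 [0.6878 0.1157 0.02  ] [0.6839 0.1163 0.032 ]
401 219 [0.6029 0.0041 0.02  ] [0.6   0.006 0.032]
386 311 [0.4126 0.0399 0.02  ] [0.4119 0.0414 0.032 ]
324 299 [0.4363 0.1646 0.02  ] [0.4353 0.1647 0.032 ]
scr 0.05899901735958981 ((0.44392263889312744, -0.1474691927433014), (0.023368092253804207, 0.09617478400468826), 86.46737670898438)
```

View pics/topcrop.png

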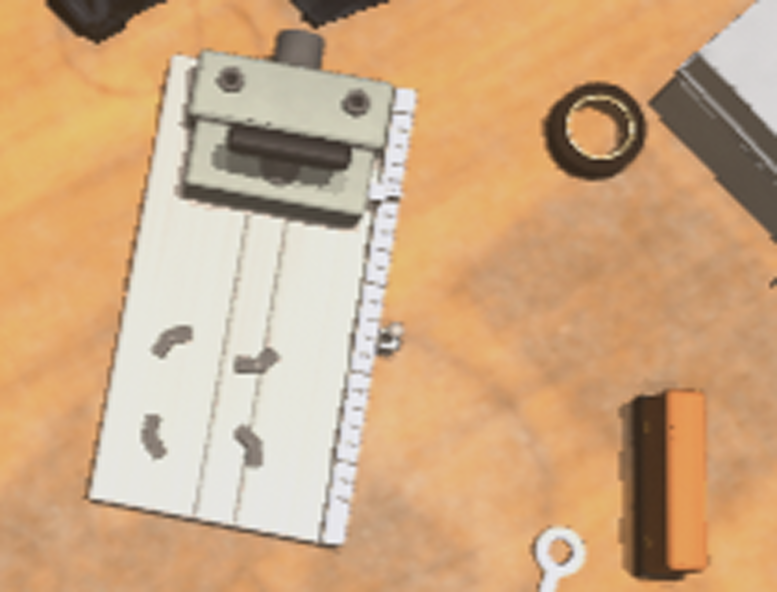

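View pics/sidecrop.png

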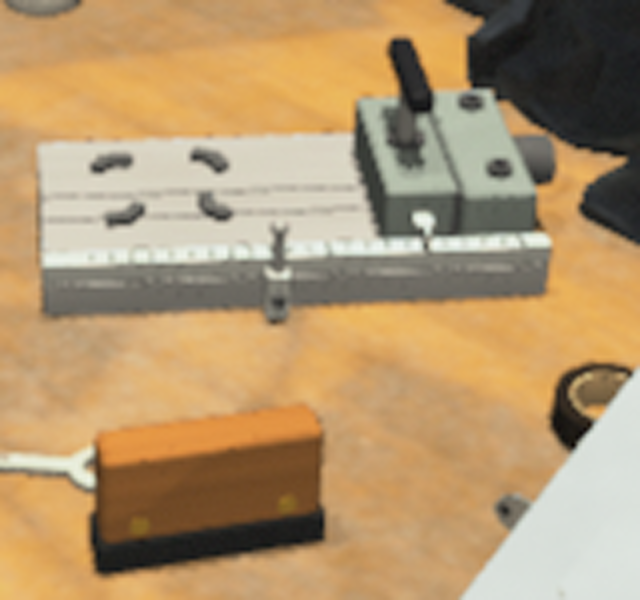

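The crops give sharper corners, chip centres, bar ends, pointer and index pin. I'll convert them to world positions.

Run:
```python
from h import *
import pickle
c=pickle.load(open('top0.pkl','rb')); s=pickle.load(open('side0.pkl','rb'))
T=lambda U,V,z: ray(c,300+(U+.5)/3.7-.5,165+(V+.5)/3.7-.5,z)
S=lambda U,V,z: ray(s,275+(U+.5)/4-.5,235+(V+.5)/4-.5,z)
A,B,D,E=T(90,500,.02),T(337,545,.032),T(175,57,.02),T(413,90,.032)
loc=np.array([[-130,70],[-130,-70],[130,70],[130,-70]])/1e3; W=np.array([A,B,D,E])[:,:2]
a=loc-loc.mean(0); b=W-W.mean(0); th=np.arctan2((a[:,0]*b[:,1]-a[:,1]*b[:,0]).sum(),(a*b).sum())
R=np.array([[np.cos(th),-np.sin(th)],[np.sin(th),np.cos(th)]]); o=W.mean(0)
print('o',o,'th',th,np.degrees(th),'res mm',((W-o-a@R.T)*1e3).round(1).tolist())
L=lambda p:((p[:2]-o)@R*1e3).round(1)
# side corners check
for n,p in dict(FR=S(42,257,.032),BR=S(549,242,.032),FL=S(40,145,.02)).items(): print('side',n,L(p))
for p in [(172,341),(256,360),(153,437),(249,446)]: print('chip',L(T(*p,.0225)),T(*p,.0225).round(3))
for p in [(111,161),(209,158),(126,214),(215,206)]: print('chipS',L(S(*p,.0225)))
print('bar ends',L(T(230,135,.102)),L(T(350,153,.102)))
print('ptr top',L(T(380,195,.04)),'ptr side',L(S(424,220,.04)),L(S(428,240,.04)))
print('pin top',L(T(390,332,.055)),'pin side',L(S(278,230,.056)),L(S(277,273,.036)))
P=pts(s); hsv=cv2.cvtColor(s['pixels'],cv2.COLOR_BGR2HSV)
# scraper from side top edge corners
print('scr side top', [S(*p,.061).round(4) for p in [(97,438),(100,466),(322,432),(303,405)]])
```

```text
o [0.54920923 0.07383589] th -0.18846612835364884 -10.798313735834936 res mm [[0.1, -2.3], [1.7, 2.7], [-2.3, -2.4], [0.5, 2.1]]
side FR [-126.4  -65.6]
side BR [131.8 -70.4]
side FL [-124.7   62.6]
chip [-34.7  39.5] [0.523 0.119 0.022]
chip [-36.4  -8. ] [0.512 0.073 0.022]
chip [-89.2  40.2] [0.469 0.13  0.022]
chip [-84.1 -12.3] [0.464 0.078 0.022]
chipS [-86.3  38.8]
chipS [-32.   38.4]
chipS [-81.3 -14.9]
chipS [-33.6 -10.4]
bar ends [64.8 30.9] [ 66.9 -32.1]
ptr top [ 64.4 -58.3] ptr side [ 68.8 -57.8] [ 67.2 -76. ]
pin top [-13.3 -73.7] pin side [-10.9 -85.6] [-11.7 -93.5]
scr side top [array([ 0.3986, -0.1439,  0.061 ]), array([ 0.3956, -0.1612,  0.061 ]), array([ 0.4902, -0.1647,  0.061 ]), array([ 0.4883, -0.1458,  0.061 ])]
```

jog_arm:
  delta_pos:
    - [0, 0, 0]
    - [0, 0, 0]
    - [0, 0, 0]
    - [-0.0224, -0.0352, 0]
    - [-0.0224, -0.0352, 0]
    - [-0.0224, -0.0352, 0]
    - [-0.0224, -0.0352, 0]
    - [-0.0224, -0.0352, 0]
    - [-0.0224, -0.0352, 0]
    - [-0.0224, -0.0352, 0]
    - [-0.0224, -0.0352, 0]
    - [-0.0038, -0.05, 0]
    - [-0.0038, -0.05, 0]
    - [-0.0038, -0.05, 0]
    - [-0.0038, -0.05, 0]
    - [-0.0038, -0.05, 0]
    - [-0.0038, -0.05, 0]
    - [-0.0038, -0.05, 0.02]
    - [-0.0038, -0.05, 0.02]
    - [0, 0, 0]
  rotation:
    - [0, 0, -7.8]
    - [0, 0, -7.8]
    - [0, 0, -7.9]
    - [0, 0, 0]
    - [0, 0, 0]
    - [0, 0, 0]
    - [0, 0, 0]
    - [0, 0, 0]
    - [0, 0, 0]
    - [0, 0, 0]
    - [0, 0, 0]
    - [0, 0, 0]
    - [0, 0, 0]
    - [0, 0, 0]
    - [0, 0, 0]
    - [0, 0, 0]
    - [0, 0, 0]
    - [0, 0, 0]
    - [0, 0, 0]
    - [0, 0, 0]
  hand: [-1, -1, -1, -1, -1, -1, -1, -1, -1, -1, -1, -1, -1, -1, -1, -1, -1, -1, -1, -1]
  newtons: 50

```text
t: 2.6
ee_pos: [0.442, -0.1533, 0.3624]
eef_rot: [[-0.999, 0.048, -0.003], [0.048, 0.999, 0.002], [0.003, 0.001, -1.0]]
contact_force: [0.0, 0.3, 0.3]
gripper_width: 0.999
grip_force: 0.0
```

jog_arm:
  delta_pos:
    - [0, 0.002, 0.033]
    - [0, 0, 0.033]
    - [0, 0, 0.033]
    - [0, 0, 0.033]
    - [0, 0, 0.033]
    - [0, 0, 0]
    - [0, 0, 0]
    - [0, 0, 0]
    - [0, 0, 0]
    - [0, 0, 0]
    - [0, 0, 0]
    - [0, 0, 0]
  rotation:
    - [0, 0, 0]
    - [0, 0, 0]
    - [0, 0, 0]
    - [0, 0, 0]
    - [0, 0, 0]
    - [0, 0, 0]
    - [0, 0, 0]
    - [0, 0, 0]
    - [0, 0, 0]
    - [0, 0, 0]
    - [0, 0, 0]
    - [0, 0, 0]
  hand: [-1, -1, -1, -1, -1, -1, 0.6, 0.6, 0.6, 0.6, 0.6, 0.6]
  newtons: 50

```text
t: 4.1
ee_pos: [0.4431, -0.149, 0.2005]
eef_rot: [[-0.999, 0.044, 0.001], [0.044, 0.999, -0.001], [-0.001, -0.0, -1.0]]
contact_force: [0.8, -0.5, 6.1]
gripper_width: 0.252
grip_force: 49.5
```

jog_arm:
  delta_pos:
    - [0, 0, -0.02]
    - [0, 0, -0.04]
    - [0, 0, -0.04]
    - [0, 0, -0.03]
    - [0, 0.02, 0]
    - [0, 0.04, 0]
    - [0, 0.04, 0]
    - [0, 0.04, 0]
    - [0, 0.04, 0]
    - [-0.0015, 0.018, 0]
    - [0, 0, 0.03]
    - [0, 0, 0.03]
    - [0, 0, 0.03]
    - [0, 0, 0]
  rotation:
    - [0, 0, 0]
    - [0, 0, 0]
    - [0, 0, 4.2]
    - [0, 0, 4.1]
    - [0, 0, 0]
    - [0, 0, 0]
    - [0, 0, 0]
    - [0, 0, 0]
    - [0, 0, 0]
    - [0, 0, 0]
    - [0, 0, 0]
    - [0, 0, 0]
    - [0, 0, 0]
    - [0, 0, 0]
  hand: [0.6, 0.6, 0.6, 0.6, 0.6, 0.6, 0.6, 0.6, 0.6, 0.6, 0.6, 0.6, 0.6, 0.6]

```text
t: 5.85
ee_pos: [0.4801, 0.0456, 0.2375]
eef_rot: [[-0.982, 0.187, -0.005], [0.187, 0.982, 0.001], [0.005, 0.0, -1.0]]
contact_force: [-0.5, 1.2, -1.0]
gripper_width: 0.25
grip_force: 49.2
```

Run:
```python
from h import *
c=grab('top'); s=grab('side')
a=cv2.resize(c['pixels'][165:325,310:450],None,fx=2.8,fy=2.8,interpolation=cv2.INTER_CUBIC)
b=cv2.resize(s['pixels'][210:340,270:420],None,fx=2.65,fy=2.65,interpolation=cv2.INTER_CUBIC)
h=max(a.shape[0],b.shape[0]); f=lambda i:cv2.copyMakeBorder(i,0,h-i.shape[0],0,0,0)
cv2.imwrite('pics/pre.png',np.hstack([f(a),f(b)])); print(ctrl.observe()['ee_pos'],ctrl.observe()['contact_force'])
```

```text
[0.48148956 0.04536451 0.2404965 ] [-0.39070708 -0.22834199 -1.46729652]
```

View pics/pre.png

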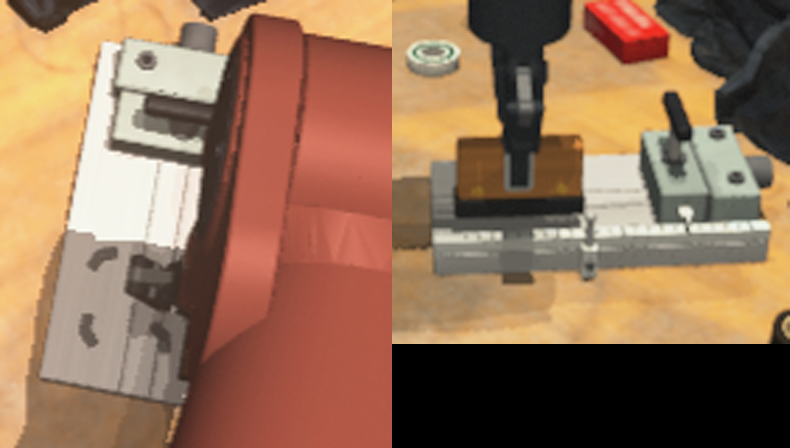

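The scraper hovers about 20 mm over the bed, between the rail and the chips, and spans all four lengthwise. Next I lower it until it touches.

jog_arm:
  delta_pos:
    - [0, 0, 0.01]
    - [0, 0, 0.006]
    - [0, 0, 0.002]
    - [0, 0, 0.001]
    - [0, 0, 0]
  rotation:
    - [0, 0, 0]
    - [0, 0, 0]
    - [0, 0, 0]
    - [0, 0, 0]
    - [0, 0, 0]
  hand: [0.6, 0.6, 0.6, 0.6, 0.6]

```text
t: 6.58
ee_pos: [0.4814, 0.0454, 0.2208]
eef_rot: [[-0.982, 0.187, 0.0], [0.187, 0.982, 0.0], [-0.0, 0.0, -1.0]]
contact_force: [0.3, 0.2, -1.3]
gripper_width: 0.25
grip_force: 49.2
```

jog_arm:
  delta_pos:
    - [0, 0, 0.001]
    - [0, 0, 0]
  rotation:
    - [0, 0, 0]
    - [0, 0, 0]
  hand: [0.6, 0.6]

```text
t: 6.82
ee_pos: [0.4815, 0.0454, 0.2206]
eef_rot: [[-0.982, 0.187, 0.001], [0.187, 0.982, -0.0], [-0.001, -0.0, -1.0]]
contact_force: [-3.3, 0.4, 5.6]
gripper_width: 0.254
grip_force: 50.0
```

jog_arm:
  delta_pos:
    - [0, 0.008, 0]
    - [0, 0.014, 0]
    - [0, 0.018, 0]
    - [0, 0.018, 0]
    - [0, 0.018, 0]
    - [0, 0.018, 0]
    - [0, 0.018, 0]
    - [0, 0.018, 0]
    - [0, 0.015, 0]
    - [0, 0, 0]
    - [0, 0, -0.04]
    - [0, 0, -0.05]
  rotation:
    - [0, 0, 0]
    - [0, 0, 0]
    - [0, 0, 0]
    - [0, 0, 0]
    - [0, 0, 0]
    - [0, 0, 0]
    - [0, 0, 0]
    - [0, 0, 0]
    - [0, 0, 0]
    - [0, 0, 0]
    - [0, 0, 0]
    - [0, 0, 0]
  hand: [0.6, 0.6, 0.6, 0.6, 0.6, 0.6, 0.6, 0.6, 0.6, 0.6, 0.6, 0.6]

```text
t: 8.32
ee_pos: [0.5078, 0.1874, 0.3093]
eef_rot: [[-0.982, 0.188, -0.003], [0.188, 0.982, -0.0], [0.003, -0.001, -1.0]]
contact_force: [1.3, 0.5, -0.8]
gripper_width: 0.247
grip_force: 49.2
```

```bash
cat > look.py <<'E'
from h import *
import sys
c=grab('top'); s=grab('side')
a=cv2.resize(c['pixels'][165:335,270:420],None,fx=2.6,fy=2.6,interpolation=cv2.INTER_CUBIC)
b=cv2.resize(s['pixels'][205:340,270:420],None,fx=2.65,fy=2.65,interpolation=cv2.INTER_CUBIC)
h=max(a.shape[0],b.shape[0]); f=lambda i:cv2.copyMakeBorder(i,0,h-i.shape[0],0,0,0)
cv2.imwrite(f'pics/{sys.argv[1]}.png',np.hstack([f(a),f(b)])); o=ctrl.observe(); print(o['ee_pos'],o['contact_force'])
E
python3 look.py post
```

```text
[0.50999609 0.18768516 0.31540695] [ 0.52091697  0.256208   -0.11842383]
```

View pics/post.png

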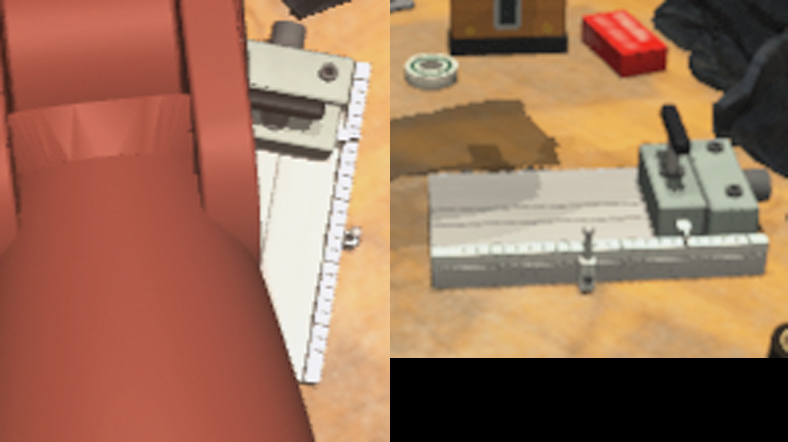

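The bed is clear in the side view. The chips are hidden behind it. I'll take the scraper back to its old spot.

jog_arm:
  delta_pos:
    - [0, -0.025, 0]
    - [0, -0.045, 0]
    - [0, -0.045, 0]
    - [0, -0.045, 0]
    - [0, -0.045, 0]
    - [0, -0.045, 0]
    - [0.0026, -0.045, 0]
    - [0, -0.0486, 0]
    - [0, 0, 0.03]
    - [0, 0, 0.03]
    - [0, 0, 0.03]
    - [0, 0, 0.014]
    - [0, 0, 0.006]
    - [0, 0, 0.003]
    - [0, 0, 0]
  rotation:
    - [0, 0, 0]
    - [0, 0, 0]
    - [0, 0, 0]
    - [0, 0, 0]
    - [0, 0, 0]
    - [0, 0, 0]
    - [0, 0, 0]
    - [0, 0, 0]
    - [0, 0, -4.2]
    - [0, 0, -4.1]
    - [0, 0, 0]
    - [0, 0, 0]
    - [0, 0, 0]
    - [0, 0, 0]
    - [0, 0, 0]
  hand: [0.6, 0.6, 0.6, 0.6, 0.6, 0.6, 0.6, 0.6, 0.6, 0.6, 0.6, 0.6, 0.6, 0.6, 0.6]

```text
t: 10.3
ee_pos: [0.4421, -0.1497, 0.2004]
eef_rot: [[-0.999, 0.044, 0.001], [0.044, 0.999, -0.002], [-0.001, -0.002, -1.0]]
contact_force: [-12.6, 4.7, 29.9]
gripper_width: 0.256
grip_force: 53.6
```

jog_arm:
  delta_pos:
    - [0, 0, -0.002]
    - [0, 0, 0]
    - [0, 0, 0]
    - [0, 0, 0]
    - [0, 0, -0.02]
    - [0, 0, -0.04]
    - [0, 0, -0.04]
    - [0, 0, -0.05]
    - [0, 0, 0]
    - [0, 0, 0]
    - [0, 0, 0]
    - [0, 0, 0]
    - [0, 0, 0]
    - [0, 0, 0]
    - [0, 0, 0]
    - [0, 0, 0]
    - [0, 0, 0]
  rotation:
    - [0, 0, 0]
    - [0, 0, 0]
    - [0, 0, 0]
    - [0, 0, 0]
    - [0, 0, 0]
    - [0, 0, 0]
    - [0, 0, 0]
    - [0, 0, 0]
    - [0, 0, -10.2]
    - [0, 0, -10.2]
    - [0, 0, -10.2]
    - [0, 0, -10.2]
    - [0, 0, -10.2]
    - [0, 0, -10.2]
    - [0, 0, -10.2]
    - [0, 0, -10.3]
    - [0, 0, 0]
  hand: [0.6, -1, -1, -1, -1, -1, -1, -1, -1, -1, -1, -1, -1, -1, -1, -1, -1]

```text
t: 12.42
ee_pos: [0.4416, -0.1492, 0.3486]
eef_rot: [[-0.189, -0.982, -0.0], [-0.982, 0.189, 0.0], [-0.0, 0.0, -1.0]]
contact_force: [-0.5, -1.3, 0.2]
gripper_width: 0.998
grip_force: 0.0
```

```bash
sed -i 's/270:420\],None,fx=2.6,fy=2.6/270:420],None,fx=2.6,fy=2.6/; s/205:340,270:420/205:385,270:435/; s/fx=2.65,fy=2.65/fx=2.4,fy=2.4/' look.py; python3 look.py clear
python3 - <<'E'
from bench import ctrl; print(ctrl.observe()['joint_positions'])
E
```

```text
[ 0.44158309 -0.14919209  0.3485797 ] [-0.71922105  1.43199562 -0.57009668]
[-6.07606480e-01 -3.15510387e-01 -3.97216083e-01  1.48925673e+00
  9.49150490e-05 -1.98566840e+00]
```

View pics/clear.png

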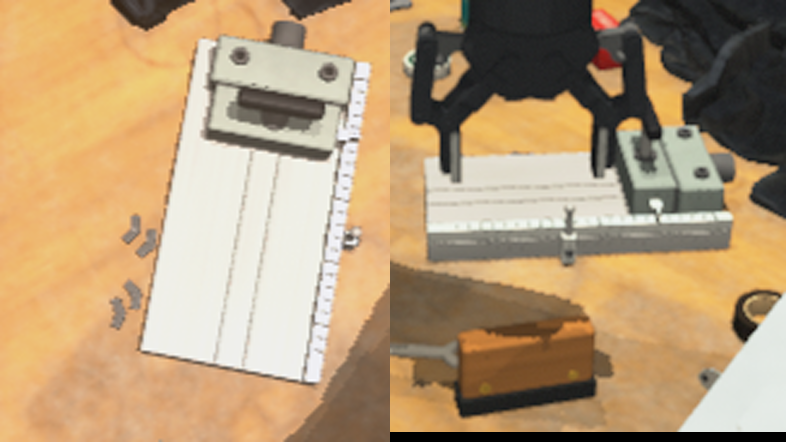

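All four chips lie on the table to the left of the bed, and the scraper stands at its old spot. Now I go to the bar.

jog_arm:
  delta_pos:
    - [-0.025, -0.0136, 0]
    - [-0.043, -0.0232, 0]
    - [-0.043, -0.0232, 0]
    - [-0.043, -0.0232, 0]
    - [-0.043, -0.0232, 0]
    - [-0.043, -0.0232, 0]
    - [0, 0, 0.03]
    - [0, 0, 0.03]
    - [0, 0, 0.025]
    - [0, 0, 0.01]
    - [0, 0, 0]
    - [0, 0, 0]
    - [0, 0, 0]
    - [0, 0, 0]
    - [0, 0, 0]
    - [0, 0, 0]
    - [0, 0, 0]
  rotation:
    - [0, 0, 0]
    - [0, 0, 0]
    - [0, 0, 0]
    - [0, 0, 0]
    - [0, 0, 0]
    - [0, 0, 0]
    - [0, 0, 0]
    - [0, 0, 0]
    - [0, 0, 0]
    - [0, 0, 0]
    - [0, 0, 0]
    - [0, 0, 0]
    - [0, 0, 0]
    - [0, 0, 0]
    - [0, 0, 0]
    - [0, 0, 0]
    - [0, 0, 0]
  hand: [-1, -1, -1, -1, -1, -1, -1, -1, -1, -1, -1, 0.9, 0.9, 0.9, 0.9, 0.9, 0.9]
  newtons: 80

```text
t: 14.65
ee_pos: [0.6144, 0.0622, 0.2544]
eef_rot: [[-0.187, -0.982, 0.002], [-0.982, 0.187, -0.0], [-0.0, -0.002, -1.0]]
contact_force: [3.8, -0.5, 3.4]
gripper_width: 0.146
grip_force: 80.1
```

jog_arm:
  delta_pos:
    - [0, 0.004, 0]
    - [0, 0.008, 0]
    - [0, 0.01, 0]
    - [0, 0.01, 0]
    - [0, 0.01, 0]
    - [0, 0.01, 0]
    - [0, 0.01, 0]
    - [0, 0.006, 0]
    - [0, 0.002, 0]
    - [0, 0, 0]
    - [0, 0, 0]
  rotation:
    - [0, 0, 0]
    - [0, 0, 0]
    - [0, 0, 0]
    - [0, 0, 0]
    - [0, 0, 0]
    - [0, 0, 0]
    - [0, 0, 0]
    - [0, 0, 0]
    - [0, 0, 0]
    - [0, 0, 0]
    - [0, 0, 0]
  hand: [0.9, 0.9, 0.9, 0.9, 0.9, 0.9, 0.9, 0.9, 0.9, 0.9, 0.9]

```text
t: 16.02
ee_pos: [0.5457, 0.0753, 0.2544]
eef_rot: [[-0.188, -0.982, 0.003], [-0.982, 0.188, -0.0], [-0.0, -0.003, -1.0]]
contact_force: [8.9, -2.3, 2.1]
gripper_width: 0.142
grip_force: 80.0
```

Run:
```python
from h import *
c=grab('top'); s=grab('side')
a=cv2.resize(c['pixels'][225:285,360:425],None,fx=6,fy=6,interpolation=cv2.INTER_CUBIC)
b=cv2.resize(s['pixels'][265:325,310:375],None,fx=6,fy=6,interpolation=cv2.INTER_CUBIC)
cv2.imwrite('pics/ptr.png',np.hstack([a,b]))
o=ctrl.observe();print(o['ee_pos'],o['contact_force'],o['gripper_width'])
```

```text
[0.54570923 0.07522506 0.25435659] [ 8.4088468  -0.95583019  1.68498   ] 0.14391024712280284
```

View pics/ptr.png

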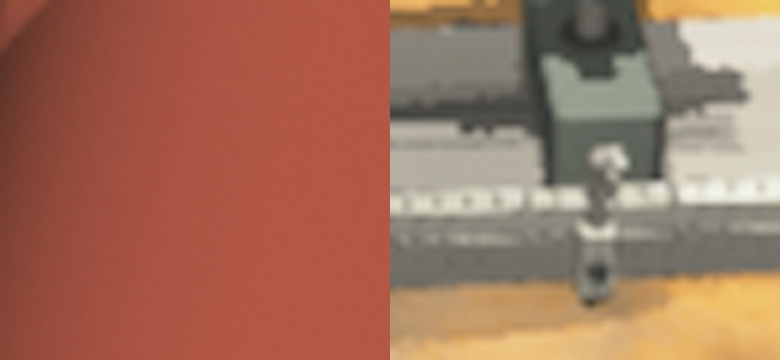

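The top view is blocked by the arm. The side view shows the pin at column ~344.5, with the pointer boss just short of it at ~346. I'll measure finer using depth.

```bash
cat > m.py <<'E'
from h import *
import pickle
o=np.array([.54921,.07384]); th=-.18847; R=np.array([[np.cos(th),-np.sin(th)],[np.sin(th),np.cos(th)]])
def loc(s):
    P=pts(s); return np.dstack([(P[...,:2]-o)@R,P[...,2]])*1e3
def pt(s,u,v,y): # ray onto clamp plane y
    d=s['R'].T@np.array([(u-s['cx'])/s['fx'],(v-s['cy'])/s['fy'],1]); C=-s['R'].T@s['t']
    dl=d[:2]@R; cl=(C[:2]-o)@R; k=(y-cl[1])/dl[1]; return ((cl+dl*k)*1e3).round(1),((C+d*k)[2]*1e3).round(1)
E
python3 - <<'E'
from m import *
s=pickle.load(open('side0.pkl','rb')); q=loc(s); g=cv2.cvtColor(s['pixels'],6)
n=grab('side'); qn=loc(n); gn=cv2.cvtColor(n['pixels'],6); pickle.dump(n,open('n.pkl','wb'))
def show(t,g,q,r0,r1,c0,c1):
    print(t,'cols',c0)
    for v in range(r0,r1): print(v,' '.join('%3d'%x for x in g[v,c0:c1]),'|',' '.join('%4d'%x for x in q[v,c0:c1,1]))
show('ptr0',g,q,286,300,377,387)
show('pin0',g,q,289,312,340,350)
show('now',gn,qn,286,306,339,353)
E
```

```text
ptr0 cols 377
286  91  94  94  88  85  91  92  91  85  88 |  -51  -51  -54  -51  -51  -53  -55  -52  -53  -51
287  93 111 123 128 126 110  94  91  89  90 |  -51  -53  -52  -49  -52  -49  -49  -51  -51  -52
288  88 170 208 211 210 175 117  90  90  90 |  -46  -52  -53  -52  -52  -49  -49  -51  -54  -53
289  83 200 235 236 236 227 165  91  91  90 |  -55  -57  -56  -57  -59  -55  -48  -50  -52  -52
290  87 167 226 235 236 233 183  95  91  90 |  -52  -59  -58  -56  -59  -61  -52  -50  -53  -50
291  87 108 177 204 226 216 145  96  89  90 |  -52  -59  -64  -62  -64  -63  -52  -51  -51  -51
292  86  84  98 102 208 197 105  88  89  90 |  -52  -61  -63  -63  -66  -61  -54  -54  -51  -51
293  87  83  83  81 169 171 107  88  84  83 |  -51  -53  -53  -67  -68  -53  -55  -53  -54  -54
294 165 172 174 132 135 152 175 193 180 181 |  -50  -52  -52  -53  -72  -70  -53  -51  -52  -50
295 211 230 230 178 126 187 228 236 221 214 |  -63  -62  -62  -62  -61  -63  -64  -63  -63  -60
296 221 236 236 192  89 197 235 237 226 218 |  -64  -64  -68  -68  -68  -66  -66  -67  -66  -66
297 221 224 222 191 123 166 20
[... 4432 characters left out ...]
  -78  -71  -72  -74  -70  -72  -70  -69
301 139 139 148 127 101 106 107 136 145 136 136 135 136 135 |  -70  -74  -72  -70  -80  -81  -79  -72  -74  -71 -886  -74  -69  -72
302 135 134 170 179 144 121 138 178 167 137 136 136 136 132 |  -72  -73  -75  -76  -78  -83  -79  -76  -71  -68  -70  -71  -70  -71
303 125 120 163 209 206 187 198 217 187 152 157 154 154 148 |  -71  -74  -78  -80  -80  -83  -80  -82  -68  -72  -72  -69  -74  -68
304 116 106 124 171 193 192 187 193 161 140 150 147 146 141 |  -68  -72  -82  -82  -84  -84  -83  -84  -73  -72  -70  -74  -70  -72
305 115 108 105 127 137 135 131 136 117 106 114 114 115 109 |  -68  -73  -83  -85  -84  -84  -86  -84  -71  -73  -71  -73  -71  -70
```

Run:
```python
from m import *
s=pickle.load(open('side0.pkl','rb'))
print(pt(s,381.5,293.7,-.070),pt(s,346.95,293.9,-.070))
for y in(-.075,-.078,-.081): print(pt(s,344.35,294.5,y))
```

```text
(array([ 68.3, -70. ]), np.float64(38.2)) (array([ -2.5, -70. ]), np.float64(41.0))
(array([ -8.6, -75. ]), np.float64(43.2))
(array([ -9., -78.]), np.float64(45.2))
(array([ -9.5, -81. ]), np.float64(47.3))
```

jog_arm:
  delta_pos:
    - [0, 0.003, 0]
    - [0, 0.0025, 0]
    - [0, 0.001, 0]
    - [0, 0, 0]
    - [0, 0, 0]
    - [0, 0, 0]
  rotation:
    - [0, 0, 0]
    - [0, 0, 0]
    - [0, 0, 0]
    - [0, 0, 0]
    - [0, 0, 0]
    - [0, 0, 0]
  hand: [0.9, 0.9, 0.9, 0.9, 0.9, 0.9]

```text
t: 16.92
ee_pos: [0.5394, 0.0764, 0.2544]
eef_rot: [[-0.188, -0.982, 0.003], [-0.982, 0.188, -0.0], [-0.0, -0.003, -1.0]]
contact_force: [9.6, -0.6, 1.9]
gripper_width: 0.146
grip_force: 79.9
```

Run:
```python
from m import *
n=grab('side'); g=cv2.cvtColor(n['pixels'],6); q=loc(n); p=cv2.cvtColor(pickle.load(open('n.pkl','rb'))['pixels'],6)
for v in range(286,302): print(v,' '.join('%3d'%x for x in g[v,338:352]),'|',' '.join('%4d'%x for x in q[v,338:352,1]))
for v in (282,284,286): # jaw block side-face left/right edges
    print(v,p[v,333:342],p[v,352:360],'->',g[v,328:340],g[v,348:358])
o=ctrl.observe();print(o['ee_pos'],o['contact_force'],o['grip_force'],o['t'])
cv2.imwrite('pics/fin.png',cv2.resize(n['pixels'][255:325,305:385],None,fx=7,fy=7,interpolation=cv2.INTER_CUBIC))
```

```text
286 102 101 100 101 100 100  99  98  98  98  98  98  93  74 |  -52  -52  -52  -51  -51  -51  -51  -55  -50  -52  -50  -52  -51  -52
287 101 100 100 100  99  99  99  96  97  97  98  98  92  76 |  -53  -51  -50  -50  -52  -51  -50  -51  -51  -52  -53  -51  -52  -53
288  99  99  99  99  98 100  97  98  97  97  98  98  90  72 |  -52  -48  -54  -50  -55  -51  -50  -53  -52  -49  -52  -49  -50  -51
289  99  99 109 149 169 156 147 129 104  96  96  97  88  72 |  -53  -53  -51  -52  -52  -53  -52  -52  -52  -52  -53  -55  -51  -53
290 100  98 110 185 204 183 187 173 129 101  95  96  87  71 |  -53  -52  -51  -55  -52  -78  -74  -76  -52  -50  -49  -53  -52  -54
291  98  97  93 182 186 153 178 178 141 105  96  96  87  70 |  -52  -53  -53  -58  -76  -81  -77  -80  -77  -54  -51  -52  -53  -52
292  99  97  88 156 155 123 141 142 119  99  96  96  84  70 |  -53  -52  -51  -60  -79  -79  -84  -81  -82  -54  -53  -54  -56  -52
293  97  97  91 111 111  98 102 107  99  93  95  94  82  67 |  -52  -49  -52  -66  -62  -83  -81 -886  -82  -50  -49  -54  -52  -49
294  97  97  91  89  90  91  94  98  97  94 
[... 922 characters left out ...]
4 138 135 136 135 |  -71  -69  -73  -71  -70  -78  -81  -76  -73  -73  -73  -73  -71  -72
282 [ 71  64  60  83 126 150 155 156 155] [152 153 138  99  93 103 100 100] -> [ 76  76  70  63  61  96 134 151 153 155 155 155] [153 152 153 131  96  95  99  96 101 103]
284 [ 76  67  59  58 102 134 142 144 143] [129 126 109  87 117 137 137 159] -> [ 79  79  77  68  59  63 110 141 144 136 132 141] [134 133 130 112  98 122 137 136 137 137]
286 [ 80  71  61  58  79  98 103 101 102] [ 99  93  77  80 140 166 161 157] -> [138 110  80  70  61  61  82  99 102 102 102 101] [ 98  98  93  74  96 146 165 167 166 165]
[0.53939185 0.07643389 0.25433464] [ 8.57931665 -0.64071204  1.42490526] 79.94442701339722 16.975
```

View pics/fin.png

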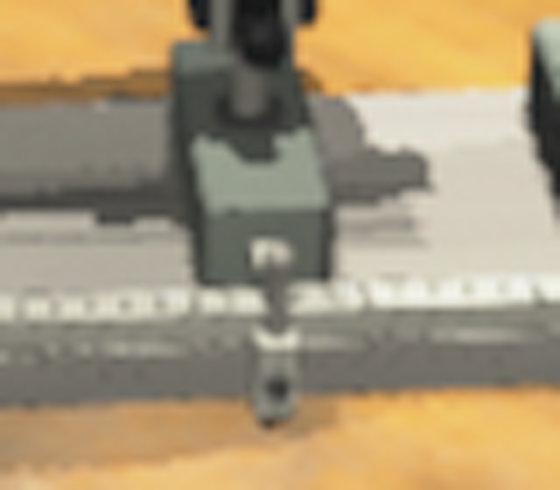

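The pointer boss and pin now overlap, with alignment within about 1 mm. I'll check the jaw travel by sampling image profiles along clamp-x lines.

Run:
```python
from m import *
A=pickle.load(open('side0.pkl','rb')); M=pickle.load(open('n.pkl','rb')); N=grab('side')
def prof(s,x,y,z):
    g=cv2.cvtColor(s['pixels'],6).astype(np.float32)
    X=np.c_[(np.c_[x,np.full_like(x,y)]@R.T+o),np.full_like(x,z)]
    uv=np.array([proj(s,p) for p in X],np.float32)
    return cv2.remap(g,uv[:,0].reshape(-1,1),uv[:,1].reshape(-1,1),cv2.INTER_CUBIC)[:,0]
def edge(s,x0,y,z,w=.010):  # strongest edge near x0
    x=np.arange(x0-w,x0+w,.00025); p=cv2.GaussianBlur(prof(s,x,y,z)[None],(0,0),4)[0]; d=np.gradient(p); 
    i=np.abs(d).argmax(); ww=np.abs(d)*(np.abs(x-x[i])<.002); return round(1e3*(ww*x).sum()/ww.sum(),2)
for z in (.044,.048,.052):
    print('front edge z',z,[edge(s,.049-d,-.050,z,.007) for s,d in((A,0),(M,.070),(N,.0765))])
for y,z in((-.066,.038),(-.068,.038),(-.070,.038),(-.066,.040)):
    for n,s,d in(('A',A,0),('M',M,.0705),('N',N,.077)):
        print(n,y,z,prof(s,np.arange(.060,.078,.001)-d,y,z).astype(int).tolist())
for z in(.040,.043,.046,.049,.052,.055,.058): 
    print('pin',z,prof(A,np.arange(-.016,0,.001),-.078,z).astype(int).tolist())
```

```text
front edge z 0.044 [np.float64(43.49), np.float64(-25.49), np.float64(-31.72)]
front edge z 0.048 [np.float64(50.26), np.float64(-20.68), np.float64(-26.94)]
front edge z 0.052 [np.float64(49.54), np.float64(-20.96), np.float64(-27.2)]
A -0.066 0.038 [79, 76, 74, 73, 74, 65, 76, 129, 180, 200, 184, 145, 103, 78, 77, 74, 76, 77]
M -0.066 0.038 [96, 95, 93, 92, 89, 103, 124, 148, 161, 158, 141, 116, 98, 87, 89, 91, 90, 90]
N -0.066 0.038 [94, 88, 85, 83, 84, 86, 87, 89, 91, 93, 96, 97, 97, 95, 96, 96, 96, 95]
A -0.068 0.038 [111, 111, 108, 109, 100, 85, 99, 136, 164, 171, 160, 136, 111, 101, 97, 91, 90, 88]
M -0.068 0.038 [100, 98, 97, 93, 90, 99, 114, 131, 144, 147, 139, 127, 120, 114, 115, 116, 114, 114]
N -0.068 0.038 [97, 89, 82, 78, 77, 81, 86, 92, 95, 97, 98, 100, 102, 106, 113, 120, 122, 123]
A -0.07 0.038 [161, 161, 166, 161, 143, 122, 122, 137, 147, 150, 152, 151, 154, 156, 152, 146, 139, 140]
M -0.07 0.038 [102, 100, 100, 97, 95, 96, 103, 113, 127, 142, 152, 159, 159, 160, 155, 152, 148, 144]
N -0.07 0.038 [132, 120, 113, 101, 96, 91, 91, 94, 97, 101, 101, 109, 119, 132, 142,
[... 223 characters left out ...]
2, 90, 93, 97, 99, 98, 95, 91, 92, 95, 99, 101, 100, 96, 93, 91, 92, 93]
pin 0.04 [235, 220, 200, 160, 123, 97, 96, 99, 107, 132, 161, 186, 194, 208, 219, 230]
pin 0.043 [215, 209, 201, 178, 153, 121, 100, 91, 101, 136, 177, 211, 220, 227, 225, 226]
pin 0.046 [211, 215, 217, 200, 173, 129, 95, 79, 93, 129, 170, 202, 212, 218, 214, 214]
pin 0.049 [213, 211, 201, 176, 146, 117, 102, 95, 103, 122, 146, 174, 194, 209, 213, 216]
pin 0.052 [213, 198, 176, 153, 142, 152, 170, 174, 171, 158, 152, 166, 187, 203, 212, 215]
pin 0.055 [212, 203, 192, 182, 183, 198, 214, 217, 211, 200, 192, 195, 203, 208, 211, 211]
pin 0.058 [213, 212, 211, 208, 207, 208, 209, 209, 210, 208, 208, 210, 211, 211, 210, 208]
```

jog_arm:
  delta_pos:
    - [0, 0.0006, 0]
    - [0, 0, 0]
    - [0, 0, 0]
    - [0, 0, 0]
    - [0, 0, 0]
    - [0, 0, 0]
  rotation:
    - [0, 0, 0]
    - [0, 0, 0]
    - [0, 0, 0]
    - [0, 0, 0]
    - [0, 0, 0]
    - [0, 0, 0]
  hand: [0.9, 0.9, 0.9, 0.9, 0.9, 0.9]

```text
t: 17.77
ee_pos: [0.5388, 0.0765, 0.2544]
eef_rot: [[-0.188, -0.982, 0.003], [-0.982, 0.188, -0.001], [-0.0, -0.004, -1.0]]
contact_force: [9.7, -1.1, 1.2]
gripper_width: 0.143
grip_force: 79.9
```

Run:
```python
from bench import ctrl
o=ctrl.observe(); print(o['ee_pos'],o['grip_force'],o['t']); print(ctrl.sign_off())
```

```text
[0.53884855 0.07653337 0.25438187] 79.90613579750061 17.775
the job is handed in; nothing more can be done
None
```

The job is handed in at 17.8 s: all four chips are on the table, the scraper is back at its old spot, and the arm is gripping the bar with the jaw held within about 1 mm of the index mark, as estimated from the side camera alone because the arm blocked the top view.

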